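# Ease the spring clip off the turntable spindle with the wedge

## Robot

A 6-joint arm with a two-finger parallel gripper is mounted at the origin on the work surface; the furniture and walls round the work are solid. World frame = base frame: x ahead of the robot, y to its left, z up, the work surface at z = 0. Lengths are in m, angles in rad, forces in N, time in s.
With the tool pointing down it reaches from about 0.4 to 0.925 m from the base axis. Payload 3.4 kg.
Tool frame: the origin (TCP) lies midway between the tips of the shut fingers; the grasp point (between the pads) lies 19 mm behind it; z points along the fingers, y is the line along which they close (so a half turn about z gives the same grasp; the last joint's range is limited). The gripper opens to 85 mm and grips with 20 to 120 N. Pads are 22 mm wide; open, the fingers measure 114 mm over their backs; the gripper's body (76 mm by 85 mm) begins 54 mm behind the grasp point. The pads swing forward as they close: fully open they stand 13 mm farther back than shut.
Start: joints at [1.139, 0.307, 1.506, -0, 1.328, -0.073], TCP at [0.201, 0.539, 0.231] pointing down, gripper open.
Joint ranges: [-3.12, 3.12], [-1.05, 2.28], [0.14, 2.33], [-1.42, 4.57], [0.1, 2.73], [-2.68, 2.68]. Speed limits (rad/s): [2.57, 2.57, 3.14, 3.14, 3.14, 3.14].

## Interface

Orientations are given as a unit quaternion [w, x, y, z].
In Python, from bench import manip gives the robot as it stands. The module is installed in compiled form; this text tells all that it offers.
- The arm moves only by the tool apply_moves, never from a script. Its argument "plan" is a list of rows, each an object with "linear": the shift along the tool's x, y, z in units of 30 mm (1.0 is 30 mm), a list of three; "roll": the turn about the tool's z in units of 8 degrees (1.0 is 8 degrees); "jaw": the opening, from -1 (shut) to 1 (fully open). A call has 1 to 20 rows; each row shifts and turns the commanded pose from where the row before left it, along the tool's axes as they then stand; what a row does not reach is not made up. A row lasts 1/8 s, in which the tool goes at most 62.5 mm and 10.7 degrees, less where a joint would pass 70% of its speed; a pose out of reach is approached as far as the arm can. A call is refused whole if a number of a shift passes 1 or a number of a turn 1, either way. A call with a gripper value outside its range is refused whole. The fingers move at their own pace and stop on an object; "force" is the grip in N (left out, the last holds). Time passes only in rows, so rows that do not move let the fingers close. It gives the time, the measured TCP pose, the force, the opening and the grip force at its end, in the units of the state.
- manip.get_state(): the state, without advancing time (a new reading comes with each control period).
- manip.grab_frame(name): name is "scene" or "top" or "wrist"; returns the picture (400x640x3 uint8, red, green, blue); there is no depth.
- manip.calibration(name): a dict with "intrinsics" (3x3 intrinsics, pixels), "dist" ([k1, k2, p1, p2, k3] as OpenCV has them; the pictures are not rectified), "T" (4x4, takes a point from camera to world coordinates); the wrist camera has in their place "T_tool_cam" (4x4, takes a point from camera to tool coordinates, whose origin is the TCP and whose axes are the flange's). Camera axes: x right, y up, looking along -z (the intrinsics and any distortion apply to the point x, -y, -z); pixel columns grow to the right and rows downward; lengths in m; the calibration is good to about 2 mm. A picture is of the moment at which its call begins: read the wrist's pose just before it. calibration takes no time and is no camera call.
- manip.job_done(): hands the job in; it is judged then, once.
The state is a dict: "clock": time; "joints": joint angles; "qd": joint speeds; "tau": joint torques, N m; "position": TCP position; "eef_rot": TCP orientation; "wrist_force": force on the tool from outside, world axes, zero at the start; "moment": the same for the moment, N m; "width": finger opening in m; "gripper_force": force on a finger pad.
Only numpy, scipy, OpenCV 4.12 (cv2) and the standard library are available. Lean on these libraries where they do the work, as an engineer would, in place of code of your own. Each camera call takes 0.05 s, during which the arm holds its last target. There are 200 camera calls.

## Task

The turntable's disc is due to be changed, so its spring clip has to come off. Take the wedge from its block, slide the blade down between the spindle and the clip's bow, feel for the pry slot in the hub below, and push on through it until the clip is spread and lets go of its groove - gently, never leaning on clip, spindle, hub or disc with more than about two and a half kilos, and without pulling at the clip with the fingers while it is still on. Then put the wedge back upright in its pocket and lay the clip in the steel dish without dropping it from a height, and leave the other things on the bench where they are.

Things in the scene. Friction and masses are not known exactly. Their poses are not given: they have to be found in the camera images.
- turntable: Turntable, foot fixed. Origin: on the axis of the spindle, at bench height; z up, +x roughly towards the robot. Dark cast foot; aluminium disc 130 mm across, its face at z 34 mm; on it a hub 26 mm across, top at z 57.5 mm; through the hub an upright steel spindle 16 mm across that ends at z 75 mm. Disc and hub turn only very stiffly round the spindle (0.5 Nm); foot and spindle cannot.
- groove (a point): On the spindle axis at z 59.6 mm: middle of the groove (12 mm across, z 57.5 to 62.6 mm) that holds the clip, right above the hub. The head above it is 16 mm across. In the hub, below the clip, is one pry slot 9.6 mm wide that bares the spindle's side, open outwards and down to the disc. Its direction is not measured: 0.25 to 1.1 rad from the turntable's +x, counter-clockwise from above.
- clip: Spring clip of 4 mm steel wire, like a keyhole from above, 26 mm long, 20 mm wide, 4 mm thick, 22 g. Origin: in the plane of the wire (x-y), on the spindle axis while seated. +x points to the bow, seated within 0.06 rad of the turntable's +x; it can be swung round in the groove by a light push (2 to 4 N). Two sprung legs clasp the groove, neck at x = -4.5 mm, ends at x = -10 mm.
- clip_bow (a point): Middle of the bow, the clip's straight closed end (bar 8 mm long, wire axis at x = +14 mm). Seated, the gap for the blade runs from the spindle's side (8 mm off its axis) to the bow's inner edge (12 mm off), 10 mm wide. Forced out by about 4.5 mm, it springs off by itself and the resistance drops; it may stay round the blade, lean on the hub or lie on the disc, either way up.
- clip_mid (a point): Middle of the clip: 4 mm from its origin towards the bow, in the plane of the wire. The clip is about 20 mm wide here.
- wedge: Steel wedge, 119 mm long, 0.11 kg, standing blade down in its block. Origin: on the handle's axis, level with the blade's tip; z up. Dark wooden handle from z 48 to 116 mm, 16 mm wide along x, 22 mm along y; brass collar 24 x 22 mm at z 42 to 48 mm. In use its +x points outwards like the clip's +x, so that the blade's flat side lies on the spindle.
- wedge_tip (a point): Middle of the blade's tip, at (-5, 0, 0) mm in the wedge's frame. Blade 8 mm wide (y), z 0 to 42 mm. Its flat side faces -x and lies at x = -6.5 mm all the way up; the other side slopes: 3 mm thick at the blunt tip, growing evenly to 12 mm at z 25 mm, then constant.
- tool_block: Wooden tool block 70 x 80 x 50 mm, fixed, with one rectangular pocket. Origin: centre of its underside; same yaw as the wedge standing in it.
- pocket (a point): Centre of the pocket's mouth, 50 mm above the bench; 17.5 mm along the block's x by 13.5 mm along its y, 46 mm deep. The wedge stands in it with its collar on the block's top: its origin is then straight below this point, 8 mm above the bench, its x along the block's x.
- dish: Round open steel dish, fixed, 96 mm across the rim, 20 mm high, flat floor about 70 mm across, 3 mm above the bench. Origin: centre of its underside.
- gem_jar: Bystander: small clear lidded gem jar, 37 mm across, 23 mm high, loose.
- rinse_bottle: Bystander: white dropper bottle, 36 mm across, 103 mm high, loose.

How it is judged:
On the way, in this order (a step that is already met when the one before it is completed fails the run):
1. the wedge's tip is through the gap behind the bow and presses the clip, while the clip is still on the spindle (z of wedge_tip in the frame of turntable below 0.054 m and x of wedge_tip in the frame of turntable above 0.002 m and horizontal distance between wedge_tip and turntable below 0.014 m and contact force between wedge and clip above 1 N and horizontal distance between clip and turntable below 0.006 m), for 0.05 s.
2. the clip has come clear off the spindle (horizontal distance between clip and turntable above 0.016 m), for 0.1 s.
At the end, for the whole second after the job is handed in: The clip lies still in the steel dish (its middle within 36 mm of the dish's centre, less than 16 mm above the bench), and the wedge stands still in the block's pocket, blade down, its collar within 6 mm of the block's top, within 5 mm of the pocket's centre and within 0.15 rad of upright (horizontal distance between clip_mid and dish below 0.036 m and height (world z) of clip below 0.016 m and linear speed of each of clip, wedge below 0.02 m/s and horizontal distance between wedge and pocket below 0.005 m and height (world z) of wedge below 0.014 m and angle between wedge's own z axis and vertical below 0.15 rad); the robot touches nothing.
It fails at once if the wedge presses on the clip with more than 25 N (contact force between wedge and clip above 25 N).
It fails at once if the wedge presses on the spindle, hub or disc with more than 25 N (contact force between wedge and turntable above 25 N).
It fails at once if the fingers pull at the clip while it is still on the spindle (contact force between the fingers and clip above 1 N and horizontal distance between clip and turntable below 0.008 m and height (world z) of clip above 0.05 m).
It fails at once if the clip is dropped into the dish from a height (linear speed of clip above 0.7 m/s and horizontal distance between clip and dish below 0.05 m and height (world z) of clip below 0.06 m).
It fails at once if the gem jar or the bottle is shoved from its place (30 mm) (distance of any of gem_jar, rinse_bottle from where it was at the start of the episode above 0.03 m).
It also fails if it takes over 72 s, if anything falls off the work surface, if the arm or the gripper's body presses on something with over 40 N, if the wrist force passes 120 N, or if a joint passes its speed limit or range.

## Working session

There is one attempt and no reset: what is moved stays moved. The work goes in short steps, Python scripts to look and compute and a tool call to move; the robot and the scene stay as the last step left them, time stands still between calls to the robot, and variables do not carry over. Pictures are saved under pics/ and viewed, at most 10 in all, crops included, and the job is handed in when it is done.

Besides the shell and the picture viewer there is one more tool, called after "Call:" by a JSON object that holds its "name" and its "arguments". apply_moves: Moves the arm, as the interface text tells. Its arguments: {"type":"object","properties":{"plan":{"type":"array"},"force":{"type":"number"}},"required":["plan"]}

```bash
mkdir -p pics; ls
cat > h.py <<'E'
import numpy as np, cv2
from bench import manip
from scipy.spatial.transform import Rotation as R
def cal(name, st=None):
    c=manip.calibration(name); K=np.array(c["intrinsics"]); d=np.array(c["dist"],float)
    if "T" in c: T=np.array(c["T"])
    else:
        st=st or manip.get_state(); q=st["eef_rot"]; T=np.eye(4)
        T[:3,:3]=R.from_quat([q[1],q[2],q[3],q[0]]).as_matrix(); T[:3,3]=st["position"]
        T=T@np.array(c["T_tool_cam"])
    return K,d,T
def ray(C,uv):
    K,d,T=C; p=cv2.undistortPoints(np.array([[uv]],float),K,d)[0,0]
    v=T[:3,:3]@np.array([p[0],-p[1],-1.]); return T[:3,3],v
def onz(C,uv,z):
    o,v=ray(C,uv); return o+v*(z-o[2])/v[2]
def proj(C,P):
    K,d,T=C; P=np.atleast_2d(P); q=(P-T[:3,3])@T[:3,:3]; q=q*[1,-1,-1]
    return cv2.projectPoints(q,np.zeros(3),np.zeros(3),K,d)[0][:,0]
def grab(name,fn=None):
    st=manip.get_state(); im=manip.grab_frame(name)[:,:,::-1].copy()
    if fn: cv2.imwrite("pics/"+fn,im)
    return im,cal(name,st)
E
python3 - <<'E'
from h import *
print(manip.get_state())
a,A=grab("scene","s0.png"); b,B=grab("top","t0.png"); c,C=grab("wrist","w0.png")
for X in (A,B,C): print(X[0].round(1).tolist(),X[1],X[2][:3].round(3).tolist())
E
```

```text
pics
{'clock': 0.0, 'joints': array([ 1.13949637e+00,  3.07579785e-01,  1.50768654e+00,  3.48420137e-05,
        1.32834692e+00, -7.35461380e-02]), 'qd': array([ 0.00124252,  0.00093536,  0.00071698,  0.00069152, -0.00208054,
       -0.00018879]), 'tau': array([-1.05514180e-03, -4.57554996e+01, -2.51912069e+01, -5.17796270e-04,
        1.33284327e-02,  2.48896566e-05]), 'position': array([0.20109723, 0.53795673, 0.23037216]), 'eef_rot': array([-2.68693453e-04,  1.77928555e-01,  9.84042890e-01, -9.74055672e-04]), 'wrist_force': array([ 0.30373223, -0.36355022, -0.65555961]), 'moment': array([0.07019615, 0.05565087, 0.00318768]), 'gripper_force': 0.0, 'width': 0.08504687758026662}
[[394.2, 0.0, 318.6], [0.0, 394.2, 197.2], [0.0, 0.0, 1.0]] [0.00577294 0.         0.         0.         0.        ] [[0.818, 0.363, -0.446, 0.207], [-0.574, 0.545, -0.611, -0.532], [0.021, 0.756, 0.655, 0.625]]
[[388.9, 0.0, 307.5], [0.0, 388.9, 196.7], [0.0, 0.0, 1.0]] [0.01157864 0.         0.         0.         0.        ] [[-0.013, 0.991, -0.137, 0.472], [-1.0, -0.013, -0.002, -0.001], [-0.003, 0.137, 0.991, 0.922]]
[[315.1, 0.0, 318.1], [0.0, 315.1, 200.7], [0.0, 0.0, 1.0]] [-0.03836174  0.          0.          0.          0.        ] [[0.35, -0.89, -0.292, 0.126], [0.937, 0.332, 0.109, 0.568], [-0.001, -0.312, 0.95, 0.372]]
```

```bash
cd pics; python3 -c "
import cv2,numpy as np
a=cv2.imread('s0.png');b=cv2.imread('t0.png')
cv2.imwrite('c0.png',cv2.resize(np.vstack([a,b]),(480,600)))"
```

```text
(no output)
```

View pics/t0.png

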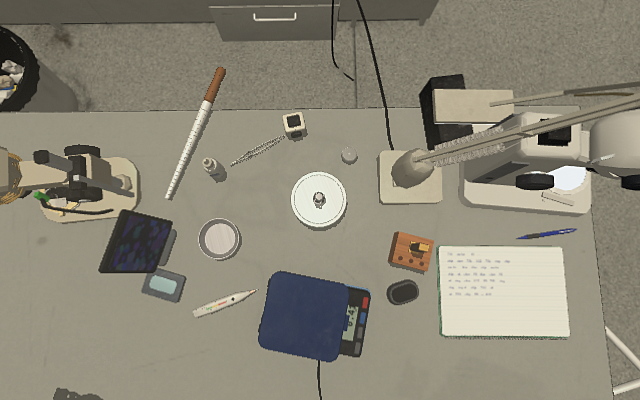

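View pics/s0.png

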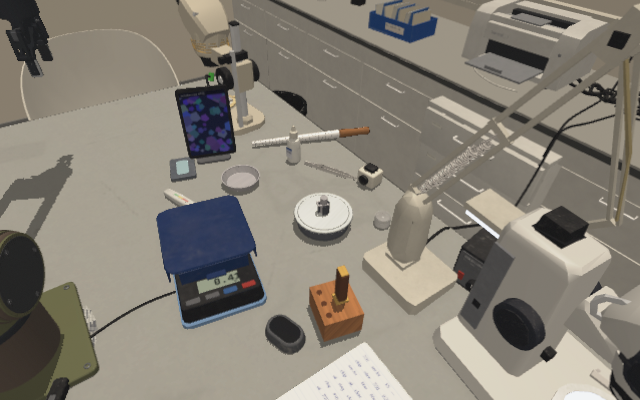

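The top view shows the turntable at (319,199), block at (411,251), dish at (219,239), bottle at (213,167), jar at (349,156), and a lamp at (410,175). The scene view shows the wedge handle at (342,280), the hub and clip at (323,205).

Run:
```python
from h import *
b=cv2.imread("pics/t0.png"); a=cv2.imread("pics/s0.png"); B=cal("top"); A=cal("scene")
# disc: bright blob
m=((b.min(2)>200)).astype(np.uint8); 
def blob(m,c,r):
    mm=np.zeros_like(m); cv2.circle(mm,c,r,1,-1); m=m*mm
    n,l,s,ce=cv2.connectedComponentsWithStats(m); i=1+np.argmax(s[1:,4]); 
    cs,_=cv2.findContours((l==i).astype(np.uint8),cv2.RETR_EXTERNAL,cv2.CHAIN_APPROX_NONE); return max(cs,key=len)
c=blob(m,(319,199),45); P=np.array([onz(B,p[0],.034)[:2] for p in c]); 
(e,ax,_)=cv2.fitEllipse(P.astype(np.float32)*1000); print("disc top",e,ax)
m=((a.min(2)>170)).astype(np.uint8); c=cv2.convexHull(blob(m,(323,213),45)); P=np.array([onz(A,p[0],.034)[:2] for p in c]);print("disc scene",[np.round(v,1) for v in cv2.fitEllipse(P.astype(np.float32)*1000)[:2]])
# block
h=cv2.cvtColor(b,cv2.COLOR_BGR2HSV); m=((h[...,0]<14)&(h[...,1]>110)&(h[...,2]>70)).astype(np.uint8)
c=blob(m,(411,251),35); P=np.array([onz(B,p[0],.05)[:2] for p in c])*1000; print("block",cv2.minAreaRect(P.astype(np.float32)))
for n,p,z in [("dish",(219,239),.02),("bottle",(210,160),.1),("jar",(349,156),.02),("wedgetop",(421,246),.124),("lamp",(410,178),.05),("lamphead",(405,165),.2)]: print(n,onz(B,p,z).round(3))
for n,p,z in [("dish",(240,177),.02),("jar",(382,221),.02),("wedgetop",(343,268),.124),("collar",(340,300),.055),("lampbase",(416,285),.02),("lamphead",(410,190),.2)]: print(n,onz(A,p,z).round(3))
# lamp height: two-view of its top
cv2.imwrite("pics/c1.png",np.vstack([cv2.resize(b[210:290,370:450],(560,560),interpolation=2)[:290],cv2.resize(a[180:250,270:410],(560,280),interpolation=2)]))
```

```text
disc top (590.5057373046875, -24.008092880249023) (124.47984313964844, 124.79669952392578)
disc scene [array([590.8, -24.2]), array([127.3, 127.9])]
block ((468.2122497558594, -230.5097198486328), (80.3585433959961, 70.50010681152344), 74.49323272705078)
dish [0.501 0.206 0.02 ]
bottle [0.669 0.21  0.1  ]
jar [ 0.693 -0.099  0.02 ]
wedgetop [ 0.478 -0.229  0.124]
lamp [ 0.633 -0.233  0.05 ]
lamphead [ 0.63  -0.185  0.2  ]
dish [0.501 0.203 0.02 ]
jar [ 0.689 -0.11   0.02 ]
wedgetop [ 0.481 -0.229  0.124]
collar [ 0.472 -0.239  0.055]
lampbase [ 0.627 -0.275  0.02 ]
lamphead [ 0.636 -0.206  0.2  ]
```

View pics/c1.png

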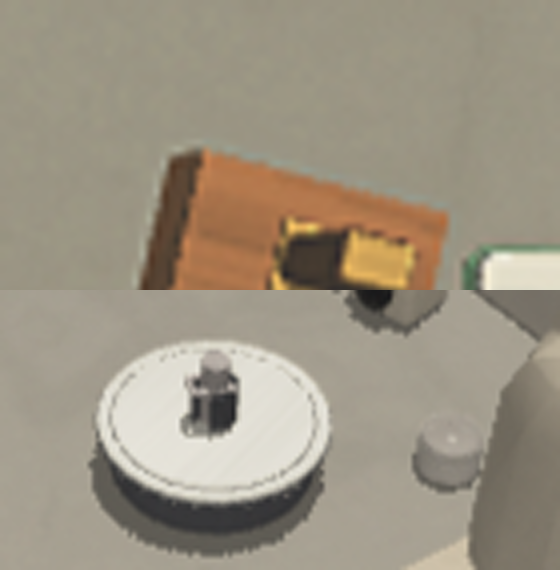

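Call:
{"name": "apply_moves", "arguments": {"plan": [{"linear":[-0.9,-0.81,0],"roll":0,"jaw":1},{"linear":[-0.9,-0.81,0],"roll":0,"jaw":1},{"linear":[-0.9,-0.81,0],"roll":0,"jaw":1},{"linear":[-0.9,-0.81,0],"roll":0,"jaw":1},{"linear":[-0.9,-0.81,0],"roll":0,"jaw":1},{"linear":[-0.9,-0.81,0],"roll":0,"jaw":1},{"linear":[-0.9,-0.81,0],"roll":0,"jaw":1},{"linear":[-0.9,-0.81,0],"roll":0,"jaw":1},{"linear":[-0.9,-0.81,0.3],"roll":0,"jaw":1},{"linear":[-0.9,-0.81,0.3],"roll":0,"jaw":1},{"linear":[-0.9,-0.81,0.3],"roll":0,"jaw":1},{"linear":[-0.9,-0.81,0.4],"roll":0,"jaw":1},{"linear":[-0.9,-0.81,0.4],"roll":0,"jaw":1},{"linear":[-0.9,-0.81,0.4],"roll":0,"jaw":1},{"linear":[-0.9,-0.81,0.4],"roll":0,"jaw":1},{"linear":[-0.9,-0.81,0.4],"roll":0,"jaw":1},{"linear":[-0.9,-0.81,0.4],"roll":0,"jaw":1},{"linear":[-0.9,-0.81,0.4],"roll":0,"jaw":1},{"linear":[-0.9,-0.81,0.4],"roll":0,"jaw":1},{"linear":[-0.9,-0.81,0.4],"roll":0,"jaw":1}]}}

```text
clock: 2.65
position: [0.5373, -0.1069, 0.0957]
eef_rot: [-0.0, 0.178, 0.984, 0.0]
wrist_force: [-0.2, -0.0, -0.4]
width: 0.0853
gripper_force: 0.0
```

Run:
```python
from h import *
manip.grab_frame("top");manip.grab_frame("top") # settle
c,C=grab("wrist","w1.png"); s=manip.get_state(); print(s["position"],s["qd"].round(2),s["clock"])
O=np.array([.5906,-.0241,0]); p=proj(C,O+[0,0,.058])[0]; print(p, C[2][:3,3], np.hypot(*(C[2][:2,3]-O[:2])))
x,y=p.astype(int); k=45; cv2.imwrite("pics/w1c.png",cv2.resize(c[max(0,y-k):y+k,max(0,x-k):x+k],None,fx=6,fy=6,interpolation=2)); print(x-k,y-k)
```

```text
[ 0.53731808 -0.10712086  0.09532779] [ 0.03 -0.03  0.03  0.01  0.02  0.01] 2.8
[466.95481345 261.01665922] [ 0.46349446 -0.0788022   0.23655972] 0.138376840254764
421 216
```

View pics/w1c.png

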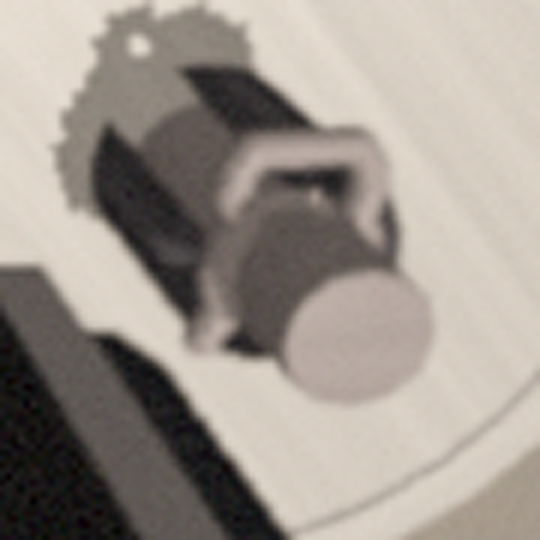

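The close-up shows the clip with its bow around crop (225–385, 145–190), and the pry slot as a lighter, spindle-coloured band between two dark hub walls. Its lower corners are near crop (105,130) and (185,72). I'll convert these to world positions.

Run:
```python
from h import *
st=manip.get_state(); C=cal("wrist",st); O=np.array([.5906,-.0241])
def f(n,c,z):
    P=onz(C,(c[0]/6+421-.42,c[1]/6+216-.42),z)[:2]-O; print(n,z,(P*1000).round(1),"r %.1f ang %.1f"%(np.hypot(*P)*1000,np.degrees(np.arctan2(P[1],P[0]))%360))
f("spindle top",(360,335),.075)
for c in [(105,128),(185,70)]: f("slot foot",c,.034)
for c in [(145,142),(200,103)]: f("spindle foot",c,.034)
for n,c in dict(cornerL=(232,180),barL=(255,150),barM=(310,143),cornerR=(355,140),R2=(383,185),R3=(385,240),L2=(222,250),Lend=(205,340)).items(): f(n,c,.062)
```

```text
spindle top 0.075 [-3.4  2.9] r 4.5 ang 140.1
slot foot 0.034 [-10.7  -6.2] r 12.4 ang 210.0
slot foot 0.034 [-14.6   4.4] r 15.3 ang 163.2
spindle foot 0.034 [-7.3 -2.2] r 7.6 ang 196.5
spindle foot 0.034 [-9.9  5.2] r 11.1 ang 152.4
cornerL 0.062 [-16.5  -1.7] r 16.6 ang 185.8
barL 0.062 [-19.    1.3] r 19.0 ang 176.1
barM 0.062 [-17.7   6.8] r 19.0 ang 158.9
cornerR 0.062 [-16.4  11.3] r 19.9 ang 145.3
R2 0.062 [-10.2  13.1] r 16.6 ang 127.9
R3 0.062 [-3.8 12.1] r 12.6 ang 107.3
L2 0.062 [-8.9 -4.4] r 9.9 ang 206.5
Lend 0.062 [ 1.1 -8.4] r 8.5 ang 277.3
```

The slot is at about 200° in world and the bow at about 167°. Next I'll move above the wedge.

Call:
{"name": "apply_moves", "arguments": {"plan": [{"linear":[0,0,-0.8],"roll":0.97,"jaw":1},{"linear":[0,0,-0.8],"roll":0.97,"jaw":1},{"linear":[0,0,-0.8],"roll":0.97,"jaw":1},{"linear":[0,0,-0.6],"roll":0.97,"jaw":1},{"linear":[0,0,0],"roll":0.97,"jaw":1},{"linear":[0,0,0],"roll":0.97,"jaw":1},{"linear":[0,0,0],"roll":0.97,"jaw":1},{"linear":[0,0,0],"roll":0.97,"jaw":1},{"linear":[0,0,0],"roll":0.97,"jaw":1},{"linear":[0,0,0],"roll":0.97,"jaw":1},{"linear":[0,0,0],"roll":0.92,"jaw":1},{"linear":[-0.92,-0.17,0],"roll":0,"jaw":1},{"linear":[-0.92,-0.17,0],"roll":0,"jaw":1},{"linear":[-0.92,-0.17,0],"roll":0,"jaw":1},{"linear":[-0.92,-0.17,0],"roll":0,"jaw":1},{"linear":[-0.92,-0.17,0],"roll":0,"jaw":1},{"linear":[0,0,0],"roll":0,"jaw":1},{"linear":[0,0,0],"roll":0,"jaw":1}]}}

```text
clock: 5.05
position: [0.4755, -0.2307, 0.1864]
eef_rot: [-0.0, 0.796, 0.606, 0.0]
wrist_force: [0.4, -0.1, -0.2]
width: 0.0854
gripper_force: 0.0
```

Run:
```python
from h import *
c,C=grab("wrist","w2.png"); s=manip.get_state(); print(s["position"],s["eef_rot"].round(4),np.abs(s["qd"]).max().round(3))
x,y=proj(C,[.476,-.233,.1])[0].astype(int); print(x,y)
cv2.imwrite("pics/w2c.png",cv2.resize(c[y-70:y+70,x-90:x+90],None,fx=4,fy=4,interpolation=2))
```

```text
[ 0.47564855 -0.23064686  0.18637709] [-3.000e-04  7.956e-01  6.059e-01  2.000e-04] 0.005
320 212
```

View pics/w2c.png

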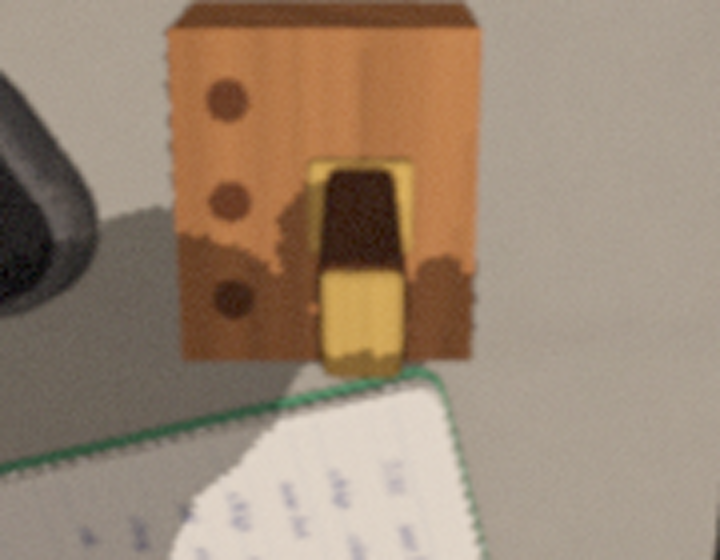

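The wrist view shows the block square to the tool, with the handle's yellow top face centred near crop (362,320) and the collar around (361,210).

Run:
```python
from h import *
s=manip.get_state(); C=cal("wrist",s)
T=lambda c,z: onz(C,(230+c[0]/4-.4,142+c[1]/4-.4),z)
q=s["eef_rot"]; Rm=R.from_quat([q[1],q[2],q[3],q[0]]).as_matrix()
for n,c,z in [("top",(362,320),.124),("collar far L",(310,160),.056),("collar far R",(413,160),.056),("blk farL",(167,27),.05),("blk farR",(481,27),.05),("blk nL",(182,360),.05),("blk nR",(470,360),.05)]:
    P=T(c,z); print(n,P.round(4),"tool mm",((P-s["position"])@Rm*1000).round(1))
x=Rm[:,0]; print("toolx ang",np.degrees(np.arctan2(x[1],x[0])))
```

```text
top [ 0.4764 -0.2312  0.124 ] tool mm [-0.4  0.9 62.4]
collar far L [ 0.4685 -0.2176  0.056 ] tool mm [ 10.6 -10.3 130.4]
collar far R [ 0.4906 -0.2237  0.056 ] tool mm [ 10.6  12.6 130.4]
blk farL [ 0.4458 -0.1816  0.05  ] tool mm [ 39.3 -41.8 136.4]
blk farR [ 0.5126 -0.1999  0.05  ] tool mm [ 39.3  27.4 136.4]
blk nL [ 0.4246 -0.2585  0.05  ] tool mm [-40.5 -41.8 136.4]
blk nR [ 0.4913 -0.2768  0.05  ] tool mm [-40.4  27.3 136.3]
toolx ang 74.58430383187137
```

Call:
{"name": "apply_moves", "arguments": {"plan": [{"linear":[0,0.03,0.8],"roll":0,"jaw":1},{"linear":[0,0,0.8],"roll":0,"jaw":1},{"linear":[0,0,0.8],"roll":0,"jaw":1},{"linear":[0,0,0.8],"roll":0,"jaw":1},{"linear":[0,0,0.8],"roll":0,"jaw":0},{"linear":[0,0,0],"roll":0,"jaw":-0.5},{"linear":[0,0,0],"roll":0,"jaw":-1},{"linear":[0,0,0],"roll":0,"jaw":-1},{"linear":[0,0,0],"roll":0,"jaw":-1},{"linear":[0,0,0],"roll":0,"jaw":-1}], "force": 100}}

```text
clock: 6.35
position: [0.4775, -0.2325, 0.0675]
eef_rot: [0.001, 0.796, 0.605, 0.001]
wrist_force: [0.2, 1.8, 6.8]
width: 0.0152
gripper_force: 97.7
```

Call:
{"name": "apply_moves", "arguments": {"plan": [{"linear":[0,0,-0.3],"roll":0,"jaw":-1},{"linear":[0,0,-0.5],"roll":0,"jaw":-1},{"linear":[0,0,-0.8],"roll":0,"jaw":-1},{"linear":[0,0,-0.8],"roll":0,"jaw":-1},{"linear":[0,0,-0.8],"roll":0,"jaw":-1},{"linear":[0,0,-0.5],"roll":0,"jaw":-1},{"linear":[0,0,0],"roll":0,"jaw":-1}]}}

```text
clock: 7.22
position: [0.4772, -0.2327, 0.1788]
eef_rot: [0.001, 0.796, 0.606, 0.001]
wrist_force: [-0.9, 0.4, -0.7]
width: 0.0147
gripper_force: 97.4
```

Run:
```python
from h import *
c,C=grab("wrist","w3.png"); s=manip.get_state(); print(s["position"],s["width"],s["gripper_force"])
p=np.array(s["position"])
print(proj(C,p-[0,0,.0595]),proj(C,p-[0,0,.0195]))
x,y=proj(C,p-[0,0,.04])[0].astype(int); print(x,y)
cv2.imwrite("pics/w3c.png",cv2.resize(c[max(0,y-60):y+60,x-70:x+70],None,fx=5,fy=5,interpolation=2))
```

```text
[ 0.47648383 -0.23227208  0.17766178] 0.014954797662627148 97.36105442047119
[[317.45919996 221.6805462 ]] [[317.54268434 247.95979966]]
317 233
```

View pics/w3c.png

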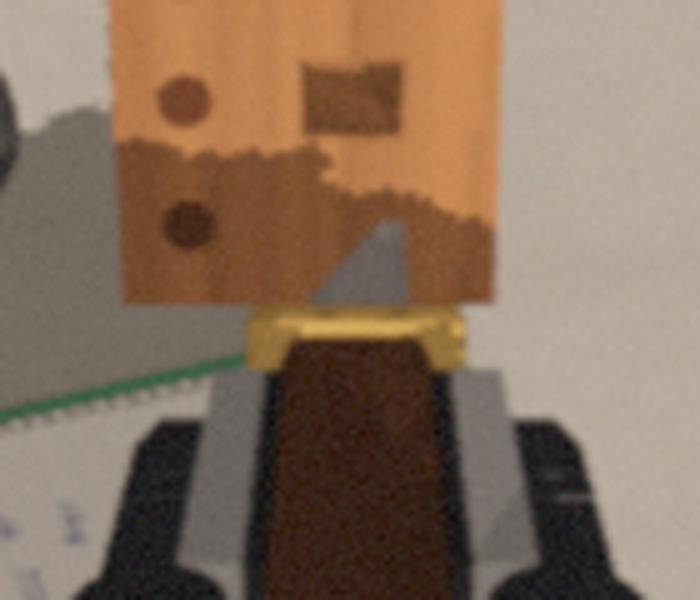

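The flat side of the blade is on the right (tool +y), so wedge +x = −tool y, about 164.5° in world. That is a convenient angle. I'll carry the wedge to the turntable.

Call:
{"name": "apply_moves", "arguments": {"plan": [{"linear":[0.5,0.08,0],"roll":0,"jaw":-1},{"linear":[0.9,0.14,0],"roll":0,"jaw":-1},{"linear":[0.9,0.14,0],"roll":0,"jaw":-1},{"linear":[0.9,0.14,0.1],"roll":0,"jaw":-1},{"linear":[0.9,0.14,0.2],"roll":0,"jaw":-1},{"linear":[0.9,0.14,0.2],"roll":0,"jaw":-1},{"linear":[0.9,0.14,0.2],"roll":0,"jaw":-1},{"linear":[0.9,0.14,0.2],"roll":0,"jaw":-1},{"linear":[0.9,0.14,0.2],"roll":-0.31,"jaw":-1},{"linear":[0,0,0],"roll":0,"jaw":-1},{"linear":[0,0,0],"roll":0,"jaw":-1}]}}

```text
clock: 8.65
position: [0.572, -0.0188, 0.1435]
eef_rot: [-0.001, 0.782, 0.623, -0.001]
wrist_force: [-0.2, -0.6, -0.2]
width: 0.0149
gripper_force: 97.4
```

Run:
```python
from h import *
c,C=grab("wrist","w4.png"); t,B=grab("top","t4.png"); a,A=grab("scene","s4.png"); s=manip.get_state(); p=np.array(s["position"]); print(p,s["eef_rot"].round(4),s["wrist_force"].round(1),np.abs(s["qd"]).max().round(3))
q=s["eef_rot"]; Rm=R.from_quat([q[1],q[2],q[3],q[0]]).as_matrix(); print(np.degrees(np.arctan2(-Rm[1,1],-Rm[0,1]))%360)
w=lambda x,y,z: p+Rm@np.array([-y,-x,.0595-z])   # wedge frame (m) -> world
print("pred tip",proj(C,[w(-.0065,-.004,0),w(-.0035,-.004,0)]), "obs w3 (327.6,217),(322.6,217)")
x,y=proj(C,[.5906,-.0241,.07])[0].astype(int); print(x,y)
w1=cv2.resize(c[max(0,y-60):y+60,x-70:x+70],None,fx=5,fy=5,interpolation=2)
cv2.imwrite("pics/w4c.png",w1)
x,y=proj(A,[.5906,-.0241,.08])[0].astype(int); print(x,y)
```

```text
[ 0.57234986 -0.01974982  0.14426819] [-1.000e-04  7.828e-01  6.223e-01 -2.000e-04] [-0.5  0.1 -1.5] 0.005
166.9613067593252
pred tip [[329.27892111 218.78331185]
 [324.87878225 218.77245994]] obs w3 (327.6,217),(322.6,217)
345 216
323 195
```

View pics/w4c.png

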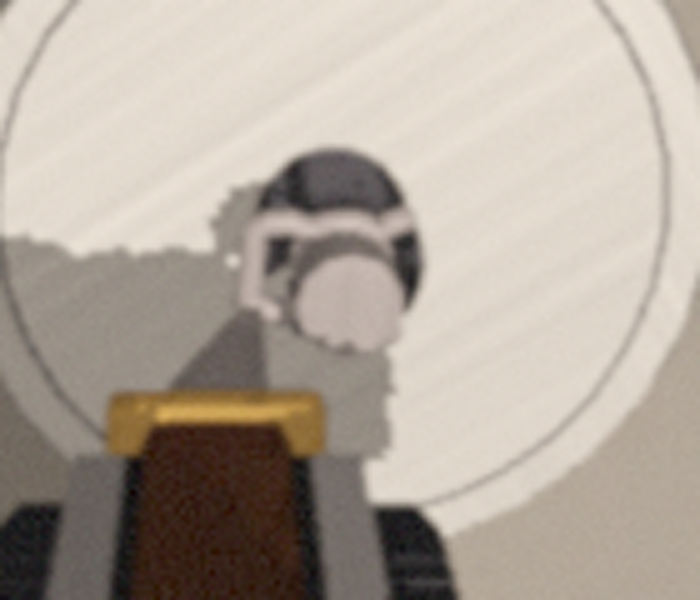

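Run:
```python
from h import *
s=manip.get_state(); C=cal("wrist",s); p=np.array(s["position"]); q=s["eef_rot"]; Rm=R.from_quat([q[1],q[2],q[3],q[0]]).as_matrix()
px=lambda c:(275+c[0]/5-.4,156+c[1]/5-.4)
f=lambda c,z:((onz(C,px(c),z)-p)@Rm*1000)[:2]
zt=p[2]-.0595
b=f((263,312),zt)-[4,6.5]; b2=f((241,312),zt)-[4,3.5]; print("bias",b,b2)
im=cv2.imread("pics/w4.png"); 
for n,c,z in [("spL",(298,300),.075),("spR",(404,300),.075),("spTop",(350,250),.075),("bow out top",(247,215),.0596),("bow out bot",(241,310),.0596),("in top",(268,243),.0616),("in bot",(263,290),.0616),("hubR",(424,265),.0575),("hubTop",(335,148),.034)]: print(n,(f(c,z)-b).round(1))
O=np.array([.5906,-.0241,0]); print("O in tool",((O-p)@Rm*1000)[:2])
```

```text
bias [-0.5657455  -0.73912623] [-0.56784165 -0.74834374]
spL [ 2.  11.8]
spR [ 2.1 27. ]
spTop [ 9.6 19. ]
bow out top [9.9 4.7]
bow out bot [-5.5  3.9]
in top [6.1 7.9]
in bot [-1.4  7.2]
hubR [ 1.2 32.1]
hubTop [13.4 19.7]
O in tool [-0.07943155 18.81774032]
```

Call:
{"name": "apply_moves", "arguments": {"plan": [{"linear":[0,0,0],"roll":0.5,"jaw":-1},{"linear":[0.12,0.06,0],"roll":0,"jaw":-1},{"linear":[0,0,0.2],"roll":0,"jaw":-1},{"linear":[0,0,0.2],"roll":0,"jaw":-1},{"linear":[0,0,0.16],"roll":0,"jaw":-1},{"linear":[0,0,0],"roll":0,"jaw":-1},{"linear":[0,0,0],"roll":0,"jaw":-1}]}}

```text
clock: 9.68
position: [0.5756, -0.0162, 0.1275]
eef_rot: [-0.0, 0.804, 0.595, -0.0]
wrist_force: [-0.2, 0.5, -0.6]
width: 0.0148
gripper_force: 97.4
```

```bash
cat > v.py <<'E'
from h import *
import sys
def go(fn):
    c,C=grab("wrist",fn+".png"); s=manip.get_state(); p=np.array(s["position"]); q=s["eef_rot"]; Rm=R.from_quat([q[1],q[2],q[3],q[0]]).as_matrix()
    print(p.round(4),"wedge ang",(np.degrees(np.arctan2(-Rm[1,1],-Rm[0,1]))%360).round(2),"F tool",(np.array(s["wrist_force"])@Rm).round(1),"tipz",(p[2]-.0595).round(4),"t",s["clock"])
    x,y=proj(C,p+Rm@np.array([0,.012,.065]))[0].astype(int); print("crop origin",x-40,y-40)
    cv2.imwrite("pics/"+fn+"c.png",cv2.resize(c[y-40:y+30,x-40:x+40],None,fx=8,fy=8,interpolation=2))
if __name__=="__main__": go(sys.argv[1])
E
python3 v.py w5
```

```text
[ 0.5757 -0.0162  0.1276] wedge ang 163.03 F tool [0.2 0.2 1.8] tipz 0.0681 t 9.725
crop origin 296 179
```

View pics/w5c.png

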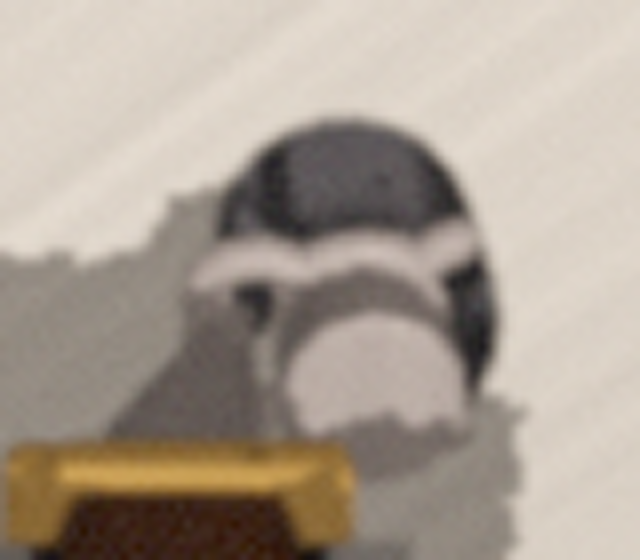

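Run:
```python
from h import *
s=manip.get_state(); C=cal("wrist",s); p=np.array(s["position"]); q=s["eef_rot"]; Rm=R.from_quat([q[1],q[2],q[3],q[0]]).as_matrix()
f=lambda c,z:((onz(C,(296+c[0]/8-.44,179+c[1]/8-.44),z)-p)@Rm*1000)[:2]
b=f((248,300),.0681)-[4,6.5]; print(b)
for n,c,z in [("spL",(286,395),.075),("spR",(468,395),.075),("spTop",(378,310),.075),("hubtop",(345,118),.034),("hubR",(497,330),.0575),("bowTL",(190,270),.0596),("clipR end",(478,230),.0596),("hole",(262,330),.0575),("slotL",(283,190),.0575)]: print(n,(f(c,z)-b).round(1))
```

```text
[ 0.80862767 -1.31170606]
spL [-1.8  9.5]
spR [-1.8 24.7]
spTop [ 5.8 17. ]
hubtop [10.  16.8]
hubR [-2.9 29.3]
bowTL [3.6 1.6]
clipR end [ 7.4 27. ]
hole [-2.9  8.1]
slotL [10.4  9.8]
```

Run:
```python
import cv2
for n in ("w3","w4","w5"):
    im=cv2.imread(f"pics/{n}.png"); print(n); 
    for c in (2,0): print(im[208:230,323:327,c].mean(1).astype(int))
```

```text
w3
[189 186 170 143 125 119 119 120 121 118 114 113 110 105 101 102 103 104
 103 104 104 103]
[80 76 69 55 48 44 46 46 54 79 93 97 94 90 87 87 89 89 88 90 89 89]
w4
[180 179 180 180 181 181 182 183 183 156 123 112 110 103 101  97  99  98
  99  99  99 100]
[159 157 159 157 160 160 160 162 161 136 105  97  95  89  87  85  84  83
  84  85  85  86]
w5
[ 98 144 172 187 189 174 140 109 105 106 105 103 102 102  97  97  94  95
  97  96  95  97]
[ 86 124 151 166 167 152 120  95  92  91  91  89  87  88  83  83  81  81
  83  83  81  83]
```

Call:
{"name": "apply_moves", "arguments": {"plan": [{"linear":[-0.055,0.03,0],"roll":0,"jaw":-1},{"linear":[0,0.02,0],"roll":0,"jaw":-1},{"linear":[0,0.015,0],"roll":0,"jaw":-1},{"linear":[0,0,0],"roll":0,"jaw":-1},{"linear":[0,0,0],"roll":0,"jaw":-1}]}}

```text
clock: 10.35
position: [0.5769, -0.0184, 0.1275]
eef_rot: [-0.0, 0.804, 0.595, -0.0]
wrist_force: [-0.3, 0.3, -1.7]
width: 0.015
gripper_force: 97.4
```

```bash
cat > f.py <<'E'
from h import *
s=manip.get_state(); p=np.array(s["position"]); q=s["eef_rot"]; Rm=R.from_quat([q[1],q[2],q[3],q[0]]).as_matrix()
print(p.round(4),"ang",(np.degrees(np.arctan2(-Rm[1,1],-Rm[0,1]))%360).round(2),"F tool",(np.array(s["wrist_force"])@Rm).round(1),"M",(np.array(s["moment"])@Rm).round(2),"tipz",(p[2]-.0595).round(4))
O=np.array([.5906,-.0241,0]); print("O in tool",((O-p)@Rm*1000)[:2].round(2), "tilt",np.degrees(np.arccos(-Rm[2,2])).round(2),"t",s["clock"])
E
python3 f.py
```

```text
[ 0.5769 -0.0184  0.1275] ang 163.02 F tool [ 0.2 -0.4  1.7] M [-0.02  0.02 -0.02] tipz 0.068
O in tool [-1.5  14.77] tilt 0.0 t 10.35
```

Next I'll keep creeping towards the spindle.

Call:
{"name": "apply_moves", "arguments": {"plan": [{"linear":[0,0.015,0],"roll":0,"jaw":-1},{"linear":[0,0.015,0],"roll":0,"jaw":-1},{"linear":[0,0,0],"roll":0,"jaw":-1}]}}

```text
clock: 10.72
position: [0.5772, -0.0185, 0.1273]
eef_rot: [-0.0, 0.804, 0.595, -0.0]
wrist_force: [-1.2, 0.7, -0.7]
width: 0.0148
gripper_force: 97.3
```

```bash
python3 f.py
```

```text
[ 0.5772 -0.0185  0.1273] ang 163.02 F tool [ 0.3 -1.3  0.7] M [ 0.35 -0.01  0.01] tipz 0.0678
O in tool [-1.43 14.57] tilt 0.07 t 10.725
```

Contact with the spindle is felt, and its radius agrees with the measured axis. I'll back off slightly and descend into the gap.

Call:
{"name": "apply_moves", "arguments": {"plan": [{"linear":[-0.015,-0.035,0],"roll":0,"jaw":-1},{"linear":[0,0,0.05],"roll":0,"jaw":-1},{"linear":[0,0,0.05],"roll":0,"jaw":-1},{"linear":[0,0,0.05],"roll":0,"jaw":-1},{"linear":[0,0,0.05],"roll":0,"jaw":-1},{"linear":[0,0,0.03],"roll":0,"jaw":-1},{"linear":[0,0,0],"roll":0,"jaw":-1}]}}

```text
clock: 11.6
position: [0.5766, -0.0188, 0.1205]
eef_rot: [-0.0, 0.804, 0.595, -0.0]
wrist_force: [0.3, -0.2, -1.1]
width: 0.0148
gripper_force: 97.3
```

```bash
python3 f.py
```

```text
[ 0.5766 -0.0188  0.1205] ang 163.02 F tool [-0.1  0.4  1.1] M [-0.    0.01  0.01] tipz 0.061
O in tool [-0.99 14.98] tilt 0.01 t 11.6
```

Call:
{"name": "apply_moves", "arguments": {"plan": [{"linear":[0,0,0.03],"roll":0,"jaw":-1},{"linear":[0,0,0.03],"roll":0,"jaw":-1},{"linear":[0,0,0.02],"roll":0,"jaw":-1},{"linear":[0,0,0],"roll":0,"jaw":-1}]}}

```text
clock: 12.1
position: [0.5766, -0.0188, 0.1181]
eef_rot: [-0.0, 0.804, 0.595, -0.0]
wrist_force: [-0.7, 0.5, -1.4]
width: 0.0149
gripper_force: 97.3
```

```bash
python3 f.py
```

```text
[ 0.5766 -0.0188  0.1181] ang 163.02 F tool [ 0.2 -0.8  1.4] M [ 0.    0.03 -0.01] tipz 0.0586
O in tool [-1.01 14.96] tilt 0.01 t 12.1
```

Call:
{"name": "apply_moves", "arguments": {"plan": [{"linear":[0,0,0.03],"roll":0,"jaw":-1},{"linear":[0,0,0.02],"roll":0,"jaw":-1},{"linear":[0,0,0],"roll":0,"jaw":-1}]}}

```text
clock: 12.48
position: [0.5768, -0.0188, 0.117]
eef_rot: [0.0, 0.804, 0.595, 0.0]
wrist_force: [-1.2, -0.0, 2.2]
width: 0.0145
gripper_force: 97.6
```

```bash
python3 f.py
```

```text
[ 0.5768 -0.0188  0.117 ] ang 163.02 F tool [-0.4 -1.1 -2.2] M [ 0.01  0.02 -0.01] tipz 0.0575
O in tool [-1.06 14.73] tilt 0.02 t 12.475
```

The tip touched the hub top at exactly 57.5 mm, so the blade is in the gap. I'll lift 1 mm and swing the clip round to the slot.

Call:
{"name": "apply_moves", "arguments": {"plan": [{"linear":[0,0,-0.04],"roll":0,"jaw":-1},{"linear":[-0.035,0.001,0],"roll":-0.5,"jaw":-1},{"linear":[-0.035,0.001,0],"roll":-0.5,"jaw":-1},{"linear":[-0.035,0.001,0],"roll":-0.5,"jaw":-1},{"linear":[-0.035,0.001,0],"roll":-0.5,"jaw":-1},{"linear":[0,0,0],"roll":0,"jaw":-1}]}}

```text
clock: 13.22
position: [0.5752, -0.0228, 0.1176]
eef_rot: [-0.001, 0.713, 0.701, -0.0]
wrist_force: [-1.2, 0.9, -0.7]
width: 0.0152
gripper_force: 97.5
```

```bash
python3 f.py
```

```text
[ 0.5752 -0.0228  0.1176] ang 178.97 F tool [ 0.8 -1.2  0.7] M [ 0.26  0.12 -0.05] tipz 0.0581
O in tool [-1.06 15.61] tilt 0.09 t 13.225
```

Call:
{"name": "apply_moves", "arguments": {"plan": [{"linear":[0,-0.015,0],"roll":0,"jaw":-1},{"linear":[-0.05,0,0],"roll":0,"jaw":-1},{"linear":[-0.035,0.001,0],"roll":-0.5,"jaw":-1},{"linear":[-0.035,0.001,0],"roll":-0.5,"jaw":-1},{"linear":[-0.035,0.001,0],"roll":-0.5,"jaw":-1},{"linear":[-0.035,0.001,0],"roll":-0.5,"jaw":-1},{"linear":[-0.035,0.001,0],"roll":-0.5,"jaw":-1},{"linear":[0,0,0],"roll":0,"jaw":-1}]}}

```text
clock: 14.22
position: [0.5758, -0.0296, 0.1178]
eef_rot: [-0.0, 0.581, 0.814, -0.0]
wrist_force: [-0.9, 0.8, -0.1]
width: 0.0148
gripper_force: 97.6
```

```bash
python3 f.py; python3 v.py w6
```

```text
[ 0.5758 -0.0296  0.1178] ang 198.95 F tool [ 1.  -0.6  0.1] M [ 0.33  0.28 -0.02] tipz 0.0583
O in tool [ 0.33 15.89] tilt 0.06 t 14.225
[ 0.5758 -0.0296  0.1178] wedge ang 198.93 F tool [ 1.1 -2.4  0.6] tipz 0.0583 t 14.275
crop origin 294 179
```

View pics/w6c.png

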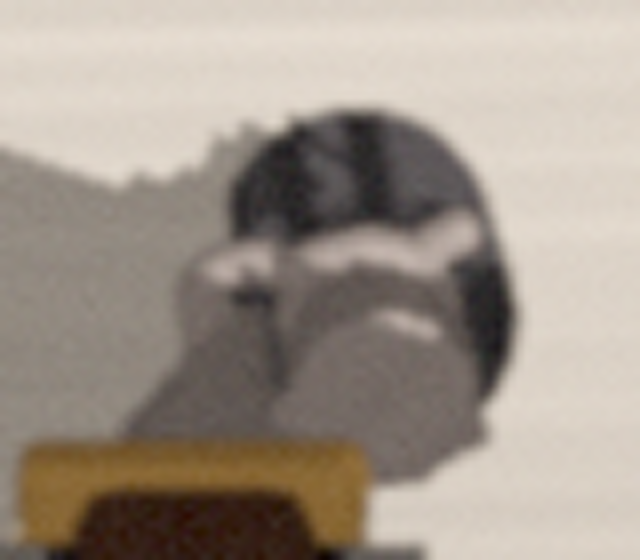

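The clip has followed the blade round, with the bow still enclosing the tip near crop (215,300). I'll press down to feel for the slot.

Call:
{"name": "apply_moves", "arguments": {"plan": [{"linear":[0,-0.012,0.03],"roll":0,"jaw":-1},{"linear":[0,0,0.03],"roll":0,"jaw":-1},{"linear":[0,0,0],"roll":0,"jaw":-1}]}}

```text
clock: 14.65
position: [0.5759, -0.0297, 0.1163]
eef_rot: [0.0, 0.581, 0.814, -0.0]
wrist_force: [-2.7, 1.0, 2.9]
width: 0.0149
gripper_force: 97.8
```

```bash
python3 f.py
```

```text
[ 0.5759 -0.0297  0.1163] ang 199.01 F tool [ 1.8 -2.2 -2.9] M [ 0.45  0.3  -0.03] tipz 0.0568
O in tool [ 0.49 15.74] tilt 0.0 t 14.65
```

Call:
{"name": "apply_moves", "arguments": {"plan": [{"linear":[0,0,0.02],"roll":0,"jaw":-1},{"linear":[0,0,0.015],"roll":0,"jaw":-1},{"linear":[0,0,0],"roll":0,"jaw":-1}]}}

```text
clock: 15.02
position: [0.5758, -0.0294, 0.1149]
eef_rot: [-0.0, 0.581, 0.814, 0.0]
wrist_force: [-2.3, 2.3, 1.8]
width: 0.0151
gripper_force: 97.5
```

```bash
python3 f.py
```

```text
[ 0.5758 -0.0294  0.1149] ang 199.01 F tool [ 2.9 -1.4 -1.8] M [ 0.37  0.58 -0.07] tipz 0.0554
O in tool [ 0.08 15.75] tilt 0.04 t 15.025
```

It dropped into the slot. I'll relieve the side push and press on slowly.

Call:
{"name": "apply_moves", "arguments": {"plan": [{"linear":[0.018,0,0],"roll":0,"jaw":-1},{"linear":[0,0,0.03],"roll":0,"jaw":-1},{"linear":[0,0,0.03],"roll":0,"jaw":-1},{"linear":[0,0,0.03],"roll":0,"jaw":-1},{"linear":[0,0,0],"roll":0,"jaw":-1}]}}

```text
clock: 15.65
position: [0.5756, -0.0291, 0.112]
eef_rot: [-0.0, 0.581, 0.814, -0.0]
wrist_force: [-2.6, 1.7, 0.3]
width: 0.015
gripper_force: 97.5
```

```bash
python3 f.py
```

```text
[ 0.5756 -0.0291  0.112 ] ang 199.02 F tool [ 2.4 -1.9 -0.3] M [0.36 0.58 0.  ] tipz 0.0525
O in tool [-0.25 15.84] tilt 0.03 t 15.65
```

Call:
{"name": "apply_moves", "arguments": {"plan": [{"linear":[0.018,0,0],"roll":0,"jaw":-1},{"linear":[0,0,0.03],"roll":0,"jaw":-1},{"linear":[0,0,0.03],"roll":0,"jaw":-1},{"linear":[0,0,0.03],"roll":0,"jaw":-1},{"linear":[0,0,0],"roll":0,"jaw":-1}]}}

```text
clock: 16.27
position: [0.5755, -0.0288, 0.1095]
eef_rot: [-0.0, 0.581, 0.814, -0.0]
wrist_force: [-2.0, 0.0, 1.3]
width: 0.0146
gripper_force: 97.7
```

```bash
python3 f.py
```

```text
[ 0.5755 -0.0288  0.1095] ang 199.02 F tool [ 0.7 -1.8 -1.3] M [ 0.6   0.24 -0.03] tipz 0.05
O in tool [-0.47 15.84] tilt 0.02 t 16.275
```

Call:
{"name": "apply_moves", "arguments": {"plan": [{"linear":[0,-0.01,0.03],"roll":0,"jaw":-1},{"linear":[0,0,0.03],"roll":0,"jaw":-1},{"linear":[0,0,0.03],"roll":0,"jaw":-1},{"linear":[0,0,0],"roll":0,"jaw":-1}]}}

```text
clock: 16.77
position: [0.5754, -0.0288, 0.1068]
eef_rot: [0.0, 0.581, 0.814, 0.0]
wrist_force: [-2.6, 0.2, -0.8]
width: 0.015
gripper_force: 97.5
```

```bash
python3 f.py
```

```text
[ 0.5754 -0.0288  0.1068] ang 199.02 F tool [ 1.  -2.4  0.8] M [ 0.4   0.23 -0.02] tipz 0.0473
O in tool [-0.53 15.88] tilt 0.01 t 16.775
```

Call:
{"name": "apply_moves", "arguments": {"plan": [{"linear":[0,0,0.03],"roll":0,"jaw":-1},{"linear":[0,0,0.03],"roll":0,"jaw":-1},{"linear":[0,0,0.03],"roll":0,"jaw":-1},{"linear":[0,0,0],"roll":0,"jaw":-1}]}}

```text
clock: 17.27
position: [0.5754, -0.0288, 0.1041]
eef_rot: [0.0, 0.581, 0.814, -0.0]
wrist_force: [-2.8, 0.2, -0.5]
width: 0.0149
gripper_force: 97.4
```

```bash
python3 f.py
python3 - <<'E'
from h import *
c,C=grab("wrist","w7.png"); a,A=grab("scene","s7.png"); t,B=grab("top","t7.png")
b=cv2.imread("pics/s5.png") if 0 else cv2.imread("pics/s4.png")
for im,ref,n in ((a,"s4","scene"),):
    d=cv2.absdiff(a,b).max(2)
O=[.5906,-.0241,.06]; x,y=proj(A,O)[0].astype(int); u,v=proj(C,O)[0].astype(int); k,l=proj(B,O)[0].astype(int)
r=lambda im,cx,cy,h,f: cv2.resize(im[max(0,cy-h):cy+h,max(0,cx-h):cx+h],(400,400),interpolation=2)
cv2.imwrite("pics/m7.png",np.hstack([r(c,u-10,v,40,1),r(a,x,y,25,1)])); print((x,y),(u,v))
E
```

```text
[ 0.5754 -0.0288  0.1041] ang 199.02 F tool [ 1.1 -2.5  0.5] M [0.32 0.18 0.06] tipz 0.0446
O in tool [-0.53 15.95] tilt 0.0 t 17.275
(np.int64(323), np.int64(202)) (np.int64(342), np.int64(232))
```

Call:
{"name": "apply_moves", "arguments": {"plan": [{"linear":[0,-0.03,0],"roll":0,"jaw":-1},{"linear":[0,-0.03,0],"roll":0,"jaw":-1},{"linear":[0,0,0],"roll":0,"jaw":-1}]}}

```text
clock: 17.8
position: [0.5741, -0.0296, 0.1045]
eef_rot: [0.001, 0.581, 0.814, 0.0]
wrist_force: [0.6, 0.3, -1.1]
width: 0.0149
gripper_force: 97.5
```

```bash
python3 f.py
python3 - <<'E'
from h import *
# clip visible? compare wrist frames before/after: rows of wire-bright pixels near spindle head
c=cv2.imread("pics/w6.png"); d,_=grab("wrist","w8.png")
for im in (c,d):
    g=im[205:245:2,305:365:2].astype(int).mean(2).astype(int)
    print("\n".join("".join(" .:-=+*#%@"[min(9,v//24)] for v in r) for r in g)); print("----")
E
```

```text
[ 0.5741 -0.0296  0.1045] ang 199.03 F tool [0.1 0.6 1.1] M [-0.06 -0.01 -0.  ] tipz 0.045
O in tool [-0.1  17.25] tilt 0.07 t 17.8
+++++++++:::..::::.:::=+=#%%%%
+++++++++::-:..:-==--+*#*+%%%%
+++++++++=++--+***#***##+=%%%%
++++++++****==*#***###*=--#%%%
++++++=+**=+=====--=+++-:.+%%%
++++++===-:--=------=-=:..-%%%
++++++===-::=-----===---..:#%%
++++++===---=---==+***=-..:#%%
++++++==---:---======+=-:.-%%%
++++++=----:--==========-.=%%%
+++++=------:===========-:*%%%
++++=--------===========--%%%%
+++=--------=============#%%%%
++=---------=============%%%%%
=+------------===========#%%%%
-----------------======+#%%%%%
----=====-=-==--======#%%%%%%%
=-----------======+**#%%%%%%%%
:............-===+%%%%%%%%%%%%
...... .......-==+%%%%%%%%%%%%
----
**#%**#%#++-:..--::.:----+%%%%
++++++#%*+=::..:--:..-----#%%%
===+++++++:::...:--..:----+%%%
-=-=====++:.:...--::.:-----#%%
-=--====+*=.::..:::..:::---+%%
===-==-=+#=::...:::--:::::-=%%
=+++++=--=:::...:-=***=:::::*%
=++++++==-:....-=====+==:.::+%
==+++++=---:-:-==-----===::.-#
==++++=-----:-==--------=-...#
==+++=------.-=-----------...*
=====-------:-=----====---...*
=-----------::---========-:..*
==----------::--==========-..#
==----------::--==========-:=%
-----------------==========:#%
-------------=---==========+%%
-=------------=-++=========#%%
:......... ..---==========+%%%
. ............-=--========#%%%
----
```

The clip no longer rings the spindle head and no side force is left, so it is off. I'll lift the wedge out and look at where the clip lies.

Call:
{"name": "apply_moves", "arguments": {"plan": [{"linear":[0,0,-0.1],"roll":0,"jaw":-1},{"linear":[0,0,-0.3],"roll":0,"jaw":-1},{"linear":[0,0,-0.6],"roll":0,"jaw":-1},{"linear":[0,0,-0.9],"roll":0,"jaw":-1},{"linear":[0,0,-0.9],"roll":0,"jaw":-1},{"linear":[-0.8,0,-0.6],"roll":0,"jaw":-1},{"linear":[-0.8,0,0],"roll":0,"jaw":-1},{"linear":[0,0,0],"roll":0,"jaw":-1},{"linear":[0,0,0],"roll":0,"jaw":-1}]}}

```text
clock: 18.98
position: [0.5883, -0.0747, 0.205]
eef_rot: [-0.001, 0.581, 0.814, -0.0]
wrist_force: [0.2, 0.6, -1.2]
width: 0.0151
gripper_force: 97.5
```

```bash
python3 f.py
python3 - <<'E'
from h import *
c,C=grab("wrist","w9.png"); a,A=grab("scene","s9.png"); t,B=grab("top","t9.png")
O=[.5906,-.0241,.045]; P=[proj(X,O)[0].astype(int) for X in (C,A,B)]; print(P)
def r(im,p,h,S): 
    im=cv2.copyMakeBorder(im,60,60,60,60,cv2.BORDER_CONSTANT); x,y=p+60; return cv2.resize(im[y-h:y+h,x-h:x+h],(S,S),interpolation=2)
m=np.hstack([r(c,P[0],56,560),np.vstack([r(a,P[1],28,240),r(c,np.array([320,220]),40,240),np.zeros((80,240,3),np.uint8)])]); print(m.shape)
cv2.imwrite("pics/m9.png",m)
E
```

```text
[ 0.5883 -0.0747  0.205 ] ang 198.97 F tool [0.5 0.4 1.2] M [-0.02  0.03 -0.  ] tipz 0.1455
O in tool [46.77 19.05] tilt 0.16 t 18.975
[array([337, 136]), array([323, 207]), array([318, 197])]
(560, 800, 3)
```

View pics/m9.png

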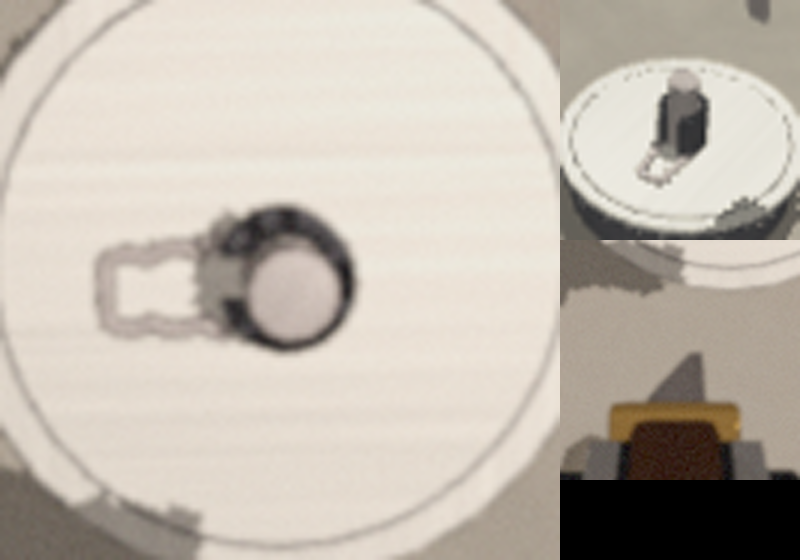

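The clip lies flat on the disc, bow outward at mosaic (105,290), with its leg ends near the hub at about (222,225) and (225,330). The blade in the gripper is unchanged. I'll compute the clip pose from these points, then return the wedge.

Run:
```python
from h import *
s=manip.get_state(); C=cal("wrist",s); O=np.array([.5906,-.0241])
f=lambda c,z: onz(C,(281+c[0]/5-.4,80+c[1]/5-.4),z)[:2]
for n,c,z in [("sp top",(293,290),.075),("hub left-right top",(288,278),.0575)]: print(n,((f(c,z)-O)*1000).round(1))
E=f((293,290),.075)-O
for n,c in dict(bow=(103,290),bowTL=(100,252),bowBL=(102,330),sideT=(150,247),sideB=(150,334),sideT2=(205,240),sideB2=(205,335)).items():
    P=f(c,.036)-O; Q=P-E; print(n,(P*1000).round(1),(Q*1000).round(1),"r %.1f a %.1f"%(np.hypot(*Q)*1000,np.degrees(np.arctan2(Q[1],Q[0]))%360))
```

```text
sp top [-0.8  2.7]
hub left-right top [-0.6  2.9]
bow [-31.9 -12.9] [-31.1 -15.6] r 34.8 a 206.6
bowTL [-34.8  -6.2] [-34.   -8.9] r 35.1 a 194.7
bowBL [-29.7 -20.4] [-28.9 -23.1] r 37.0 a 218.6
sideT [-25.9  -2.1] [-25.1  -4.8] r 25.6 a 190.9
sideB [-20.5 -18. ] [-19.7 -20.8] r 28.6 a 226.5
sideT2 [-16.3   2.7] [-15.5  -0.1] r 15.5 a 180.3
sideB2 [-10.2 -14.7] [ -9.4 -17.4] r 19.8 a 241.6
```

Call:
{"name": "apply_moves", "arguments": {"plan": [{"linear":[0,0,0],"roll":0.86,"jaw":-1},{"linear":[0,0,0],"roll":0.86,"jaw":-1},{"linear":[0,0,0],"roll":0.86,"jaw":-1},{"linear":[0,0,0],"roll":0.86,"jaw":-1},{"linear":[0,0,0],"roll":0.87,"jaw":-1},{"linear":[-0.86,-0.31,0],"roll":0,"jaw":-1},{"linear":[-0.86,-0.31,0],"roll":0,"jaw":-1},{"linear":[-0.86,-0.31,0],"roll":0,"jaw":-1},{"linear":[-0.86,-0.31,0],"roll":0,"jaw":-1},{"linear":[-0.86,-0.31,0],"roll":0,"jaw":-1},{"linear":[-0.86,-0.31,0],"roll":0,"jaw":-1},{"linear":[-0.86,-0.31,0],"roll":0,"jaw":-1},{"linear":[0,0,0],"roll":0,"jaw":-1},{"linear":[0,0,0],"roll":0,"jaw":-1}]}}

```text
clock: 20.88
position: [0.4786, -0.2308, 0.2062]
eef_rot: [-0.0, 0.796, 0.606, 0.0]
wrist_force: [0.6, 0.3, -1.3]
width: 0.0145
gripper_force: 97.5
```

```bash
python3 f.py
python3 - <<'E'
from h import *
s=manip.get_state(); p=np.array(s["position"]); q=s["eef_rot"]; Rm=R.from_quat([q[1],q[2],q[3],q[0]]).as_matrix()
print(((np.array([.4775,-.2325,.0675])-p)@Rm/.03).round(3),((np.array([.4765,-.2323,.0675])-p)@Rm/.03).round(3))
E
```

```text
[ 0.4786 -0.2308  0.2062] ang 164.54 F tool [0.5 0.5 1.3] M [-0.07 -0.03  0.  ] tipz 0.1467
O in tool [228.87  52.81] tilt 0.05 t 20.875
[-0.07  -0.021  4.623] [-0.072 -0.055  4.623]
```

Call:
{"name": "apply_moves", "arguments": {"plan": [{"linear":[-0.07,-0.035,0.6],"roll":0,"jaw":-1},{"linear":[0,0,0.8],"roll":0,"jaw":-1},{"linear":[0,0,0.8],"roll":0,"jaw":-1},{"linear":[0,0,0.5],"roll":0,"jaw":-1},{"linear":[0,0,0.2],"roll":0,"jaw":-1},{"linear":[0,0,0.2],"roll":0,"jaw":-1},{"linear":[0,0,0.2],"roll":0,"jaw":-1},{"linear":[0,0,0.2],"roll":0,"jaw":-1},{"linear":[0,0,0],"roll":0,"jaw":-1}]}}

```text
clock: 22.0
position: [0.4765, -0.2331, 0.1009]
eef_rot: [-0.0, 0.796, 0.605, -0.0]
wrist_force: [0.5, -0.3, -1.1]
width: 0.015
gripper_force: 97.5
```

```bash
python3 f.py
```

```text
[ 0.4765 -0.2331  0.1009] ang 164.53 F tool [-0.2  0.5  1.1] M [-0.06 -0.03  0.  ] tipz 0.0414
O in tool [231.84  54.33] tilt 0.04 t 22.0
```

Inside the pocket with no contact. I'll lower it to the seat.

Call:
{"name": "apply_moves", "arguments": {"plan": [{"linear":[0,0.015,0.25],"roll":0,"jaw":-1},{"linear":[0,0,0.25],"roll":0,"jaw":-1},{"linear":[0,0,0.25],"roll":0,"jaw":-1},{"linear":[0,0,0.2],"roll":0,"jaw":-1},{"linear":[0,0,0.1],"roll":0,"jaw":-1},{"linear":[0,0,0.05],"roll":0,"jaw":-1},{"linear":[0,0,0],"roll":0,"jaw":-1}]}}

```text
clock: 22.88
position: [0.4773, -0.2333, 0.0683]
eef_rot: [0.0, 0.796, 0.606, 0.0]
wrist_force: [-0.2, 0.6, -1.1]
width: 0.0147
gripper_force: 97.5
```

```bash
python3 f.py
```

```text
[ 0.4773 -0.2333  0.0683] ang 164.54 F tool [ 0.5 -0.3  1.1] M [-0.    0.03 -0.05] tipz 0.0088
O in tool [231.87  53.43] tilt 0.01 t 22.875
```

Call:
{"name": "apply_moves", "arguments": {"plan": [{"linear":[0,0,0.025],"roll":0,"jaw":-1},{"linear":[0,0,0],"roll":0,"jaw":-0.5},{"linear":[0,0,0],"roll":0,"jaw":-0.2},{"linear":[0,0,0],"roll":0,"jaw":0.3},{"linear":[0,0,0],"roll":0,"jaw":0.6},{"linear":[0,0,-0.5],"roll":0,"jaw":0.6},{"linear":[0,0,-0.9],"roll":0,"jaw":0.6},{"linear":[0,0,-0.9],"roll":0,"jaw":0.6},{"linear":[0,0,-0.9],"roll":0,"jaw":0.6},{"linear":[0,0,-0.6],"roll":0,"jaw":0.6},{"linear":[0,0,0],"roll":0,"jaw":0.6}], "force": 25}}

```text
clock: 24.25
position: [0.4785, -0.234, 0.184]
eef_rot: [0.002, 0.796, 0.606, 0.001]
wrist_force: [0.2, 0.5, -0.4]
width: 0.0683
gripper_force: 0.0
```

```bash
python3 f.py
python3 - <<'E'
from h import *
c,C=grab("wrist","w10.png"); s=manip.get_state(); p=np.array(s["position"]); q=s["eef_rot"]; Rm=R.from_quat([q[1],q[2],q[3],q[0]]).as_matrix()
h=cv2.cvtColor(c,cv2.COLOR_BGR2HSV); m=((h[...,0]>17)&(h[...,0]<32)&(h[...,1]>110)&(h[...,2]>120)).astype(np.uint8); m[:150]=0;m[300:]=0;m[:,:260]=0;m[:,380:]=0
n,l,st,ce=cv2.connectedComponentsWithStats(m)
for i in range(1,n):
    if st[i,4]>40: print(st[i],((onz(C,ce[i],.124)-p)@Rm*1000).round(1), st[i,2:4]/((315/(C[2][2,3]-.124))))
print("to clip", (np.array([.568,-.0354,0])-p).round(4))
E
```

```text
[ 0.4785 -0.234   0.184 ] ang 164.54 F tool [0.5 0.1 0.4] M [ 0.05 -0.02  0.03] tipz 0.1245
O in tool [232.46  51.25] tilt 0.29 t 24.25
[303 181  15  13  58] [26.8 -6.5 58.6] [0.0095934  0.00831428]
[319 181  11  23 103] [23.2  6.2 58.6] [0.00703516 0.01470989]
[306 209  21  27 519] [ 0.4 -0.7 58.6] [0.01343077 0.01726813]
to clip [ 0.0904  0.1981 -0.1826]
```

Call:
{"name": "apply_moves", "arguments": {"plan": [{"linear":[0,0,0],"roll":0.99,"jaw":0.2},{"linear":[0,0,0],"roll":0.99,"jaw":0.2},{"linear":[0,0,0],"roll":0.99,"jaw":0.2},{"linear":[0,0,0],"roll":0.99,"jaw":0.2},{"linear":[0,0,0],"roll":0.99,"jaw":0.2},{"linear":[0,0,0],"roll":0.99,"jaw":0.2},{"linear":[0,0,0],"roll":0.99,"jaw":0.2},{"linear":[0.71,-0.75,0],"roll":0,"jaw":0.2},{"linear":[0.71,-0.75,0],"roll":0,"jaw":0.2},{"linear":[0.71,-0.75,0],"roll":0,"jaw":0.2},{"linear":[0.71,-0.75,0],"roll":0,"jaw":0.2},{"linear":[0.71,-0.75,0],"roll":0,"jaw":0.2},{"linear":[0.71,-0.75,0],"roll":0,"jaw":0.2},{"linear":[0.71,-0.75,0],"roll":0,"jaw":0.2},{"linear":[0,0,0],"roll":0,"jaw":0.2},{"linear":[0,0,0],"roll":0,"jaw":0.2}]}}

```text
clock: 26.3
position: [0.5657, -0.0359, 0.1806]
eef_rot: [-0.0, 0.986, 0.166, -0.001]
wrist_force: [-0.2, 0.2, 0.2]
width: 0.0512
gripper_force: 0.0
```

```bash
python3 f.py
python3 - <<'E'
from h import *
c,C=grab("wrist","w11.png"); s=manip.get_state(); p=np.array(s["position"]); q=s["eef_rot"]; Rm=R.from_quat([q[1],q[2],q[3],q[0]]).as_matrix()
k=proj(C,[.568,-.0354,.036])[0]; o=proj(C,[.5906,-.0241,.075])[0]; print(k,o)
x,y=k.astype(int)
g=c[y-30:y+24:2,x-34:x+34].astype(int).mean(2)
g=(g[:,::2]+g[:,1::2])/2
print("origin",x-34,y-30); print("\n".join("".join(" .:-=+*#%@"[int(min(9,v//25))] for v in r) for r in g))
E
```

```text
[ 0.5657 -0.0359  0.1806] ang 109.13 F tool [-0.1 -0.2 -0.2] M [ 0.   -0.03  0.04] tipz 0.1211
O in tool [27.8  -2.91] tilt 0.13 t 26.3
[320.39725639 184.6027041 ] [316.662975   167.21620993]
origin 286 154
%##%%%%#+:::=+++=:...+#%%%##%%##%#
%##%%%%#=::=+===++-..=#%%%##%%##%%
%##%%%%#-:-=++**===:.-#%%%##%%##%#
%%#%%%%+::=+**#***=-.:*%%%##%%##%#
#%#%%%%+.:=*******+-.:#%%%%#%%####
%##%%%%+.:+********-.:*%%%##%%##%#
%%##%%%*:-*********=.:+%%%#%%%##%#
%%##%%%#-:*********=.-#%%%###%####
%###%%%%+:+********-.-*%%%##%#####
%###%%%%#==*******+-=+##%%##%#####
%###%%%%##==*****+:-**#%%%########
%###%%%%###+=***#*****##%%########
%%##%%%%##%***#%#%%#**#%##########
%%##%%%%##%***%%#%%#**#%%####%####
%###%%%%%###**#%%%%#**############
%%##%%#%##%#***%%%#***##%#########
%%##%%#%%#%%***##%#***############
%%##%%%%%###**#%#%%#**############
%%##%%#%%#%#**#%%%%#**############
%%##%%#%%##%**********############
%%%#%%#%%##%#**#*****#############
%%##%%%%%#%%##****##########%#####
%%##%%%%%##%#%#%#%#%########%#####
%#%#%%#%%##%%#%%#%%%##############
%###%%#%%##%%%#%%%#%#############*
####%%##%##%##%%#%%%############*#
#####%##%##%##################**##
```

Run:
```python
from h import *
s=manip.get_state(); C=cal("wrist",s); p=np.array(s["position"]); q=s["eef_rot"]; Rm=R.from_quat([q[1],q[2],q[3],q[0]]).as_matrix()
f=lambda px,z:((onz(C,px,z)-p)@Rm*1000)[:2].round(1)
print("bow",f((319,193),.036),"sideL",f((310.5,182),.036),"sideR",f((327,182),.036),"spindle top",f((314.5,166),.075),"sp bottom edge",f((315,176.5),.075), "hub low",f((315,172),.0575))
print("O",((np.array([.5906,-.0241,0])-p)@Rm*1000)[:2])
```

```text
bow [-5.6 -1. ] sideL [ 5.1 -9. ] sideR [5.1 6.5] spindle top [28.6 -4.7] sp bottom edge [20.  -4.3] hub low [19.7 -4.5]
O [27.79737194 -3.26747804]
```

Call:
{"name": "apply_moves", "arguments": {"plan": [{"linear":[0.08,-0.04,0.6],"roll":0,"jaw":0.2},{"linear":[0,0,0.8],"roll":0,"jaw":0.2},{"linear":[0,0,0.8],"roll":0,"jaw":0.2},{"linear":[0,0,0.8],"roll":0,"jaw":0.2},{"linear":[0,0,0.8],"roll":0,"jaw":0.2},{"linear":[0,0,0.5],"roll":0,"jaw":0.2},{"linear":[0,0,0.2],"roll":0,"jaw":0.1},{"linear":[0,0,0],"roll":0,"jaw":0}]}}

```text
clock: 27.35
position: [0.5685, -0.0341, 0.0465]
eef_rot: [0.0, 0.986, 0.166, -0.0]
wrist_force: [0.3, 0.3, -0.4]
width: 0.0427
gripper_force: 0.0
```

```bash
python3 f.py
```

```text
[ 0.5685 -0.0341  0.0465] ang 109.08 F tool [ 0.4 -0.2  0.4] M [-0.01  0.05  0.04] tipz -0.013
O in tool [24.14 -2.22] tilt 0.01 t 27.35
```

Call:
{"name": "apply_moves", "arguments": {"plan": [{"linear":[0,0,0.2],"roll":0,"jaw":0},{"linear":[0,0,0.12],"roll":0,"jaw":0},{"linear":[0,0,0.05],"roll":0,"jaw":-0.2},{"linear":[0,0,0],"roll":0,"jaw":-0.4},{"linear":[0,0,0],"roll":0,"jaw":-0.6},{"linear":[0,0,0],"roll":0,"jaw":-1},{"linear":[0,0,0],"roll":0,"jaw":-1},{"linear":[0,0,0],"roll":0,"jaw":-1},{"linear":[0,0,0],"roll":0,"jaw":-1}], "force": 25}}

```text
clock: 28.48
position: [0.5686, -0.0338, 0.0356]
eef_rot: [0.0, 0.986, 0.166, 0.0]
wrist_force: [-1.8, 0.3, 4.1]
width: 0.0166
gripper_force: 24.8
```

```bash
python3 f.py
```

```text
[ 0.5686 -0.0338  0.0356] ang 109.1 F tool [-1.6 -0.9 -4.1] M [ 0.07 -0.12 -0.02] tipz -0.0239
O in tool [23.99 -1.93] tilt 0.02 t 28.475
```

Call:
{"name": "apply_moves", "arguments": {"plan": [{"linear":[0,0,-0.1],"roll":0,"jaw":-1},{"linear":[0,0,-0.3],"roll":0,"jaw":-1},{"linear":[0,0,-0.6],"roll":0,"jaw":-1},{"linear":[0,0,-0.8],"roll":0,"jaw":-1},{"linear":[0,0,-0.8],"roll":0,"jaw":-1},{"linear":[0,0,0],"roll":0,"jaw":-1}]}}

```text
clock: 29.22
position: [0.5703, -0.0339, 0.1156]
eef_rot: [0.001, 0.986, 0.166, 0.002]
wrist_force: [1.0, -0.9, -0.2]
width: 0.0168
gripper_force: 24.8
```

```bash
python3 f.py
python3 - <<'E'
from h import *
c,C=grab("wrist","w12.png"); s=manip.get_state(); p=np.array(s["position"]); q=s["eef_rot"]; Rm=R.from_quat([q[1],q[2],q[3],q[0]]).as_matrix()
print(s["width"],s["gripper_force"]); x,y=proj(C,p)[0].astype(int); print(x,y)
g=c[y-36:y+24:2,x-34:x+34].astype(int).mean(2); g=(g[:,::2]+g[:,1::2])/2
print("\n".join("".join(" .:-=+*#%@"[int(min(9,v//25))] for v in r) for r in g))
print("to dish tool units",((np.array([.501,.2045,.05])-p)@Rm/.03).round(2))
E
```

```text
[ 0.5703 -0.0339  0.1156] ang 109.1 F tool [0.6 1.2 0.2] M [-0.01 -0.02 -0.05] tipz 0.0561
O in tool [21.89 -2.92] tilt 0.29 t 29.225
0.01639050764224274 24.758288255889056
320 264
#####*+==+====+**+++++=========++*
#####+===========================*
=+*##*+===========================
==+###+===========================
==*#*++===========================
==++==============================
==================================
==+===++================+*+=====-=
==+==+**+==============+**+===-===
--=====+++============+++==----===
=-----.:+++==========++*=.:----===
=-----.:+*+=-=====--=+**=.:-----==
=-----.:+*+==========+**=..-------
------.:+++============+=..-------
-----: :=+============--- .------:
-----: .---==========---: .------.
-----:..----------------:  :-----.
-----. .----------------:  :-----:
-----. .----------------:. :-----:
-----. .----------------:. .-----:
----:.  :---------------:  .:-----
----:   ----------------:  .:-----
----:  .----------------:  .:-----
----:   ----------------:   :-----
----.  .----------------:   :-----
----.   ----------------:   :-----
----.  .----------------:   .-----
---:.  .:------=--------:   .-----
---:.   :---------------:   .:----
---: . .:---------------:  ..-----
to dish tool units [ 0.45 -8.25  2.14]
```

Call:
{"name": "apply_moves", "arguments": {"plan": [{"linear":[0.05,-0.5,0],"roll":0,"jaw":-1},{"linear":[0.05,-0.97,0],"roll":0,"jaw":-1},{"linear":[0.05,-0.97,0],"roll":0,"jaw":-1},{"linear":[0.05,-0.97,0],"roll":0,"jaw":-1},{"linear":[0.05,-0.97,0],"roll":0,"jaw":-1},{"linear":[0.05,-0.97,0],"roll":0,"jaw":-1},{"linear":[0.05,-0.97,0],"roll":0,"jaw":-1},{"linear":[0.05,-0.97,0],"roll":0,"jaw":-1},{"linear":[0.05,-0.97,0],"roll":0,"jaw":-1},{"linear":[0,0,0],"roll":0,"jaw":-1}]}}

```text
clock: 30.52
position: [0.4981, 0.2067, 0.1122]
eef_rot: [-0.0, 0.986, 0.167, -0.001]
wrist_force: [-0.1, 0.2, -1.7]
width: 0.0169
gripper_force: 24.8
```

```bash
python3 f.py
python3 - <<'E'
from h import *
b=cv2.imread("pics/t0.png"); B=cal("top"); g=cv2.GaussianBlur(cv2.cvtColor(b,cv2.COLOR_BGR2GRAY),(3,3),0)
r=cv2.HoughCircles(g[200:280,180:260],cv2.HOUGH_GRADIENT,1,60,param1=120,param2=15,minRadius=17,maxRadius=26); print(r)
x,y,rad=r[0,0]; P=onz(B,(180+x,200+y),.02); print(P, np.linalg.norm(onz(B,(180+x+rad,200+y),.02)-P))
s=manip.get_state(); p=np.array(s["position"]); q=s["eef_rot"]; Rm=R.from_quat([q[1],q[2],q[3],q[0]]).as_matrix()
print(((P-p)@Rm/.03).round(2),s["width"],s["gripper_force"])
E
```

```text
[0.4981 0.2067 0.1122] ang 109.28 F tool [-0.  -0.2  1.7] M [-0.05  0.01  0.04] tipz 0.0527
O in tool [ 11.42 248.51] tilt 0.16 t 30.525
[[[39.5 38.5 20.2]]]
[0.50226395 0.204706   0.02      ] 0.04659194905990628
[0.12 0.11 3.07] 0.016934541542171833 24.76432422970902
```

Call:
{"name": "apply_moves", "arguments": {"plan": [{"linear":[0.1,0.1,0.5],"roll":0,"jaw":-1},{"linear":[0,0,0.6],"roll":0,"jaw":-1},{"linear":[0,0,0.6],"roll":0,"jaw":-1},{"linear":[0,0,0.6],"roll":0,"jaw":-1},{"linear":[0,0,0.5],"roll":0,"jaw":-1},{"linear":[0,0,0.3],"roll":0,"jaw":-1},{"linear":[0,0,0.2],"roll":0,"jaw":-1},{"linear":[0,0,0],"roll":0,"jaw":-1}]}}

```text
clock: 31.52
position: [0.5039, 0.2029, 0.0141]
eef_rot: [0.0, 0.986, 0.166, -0.0]
wrist_force: [0.8, 0.3, -0.5]
width: 0.0168
gripper_force: 24.8
```

```bash
python3 f.py
```

```text
[0.5039 0.2029 0.0141] ang 109.1 F tool [0.9 0.  0.5] M [-0.02  0.04 -0.03] tipz -0.0454
O in tool [  7.68 242.84] tilt 0.02 t 31.525
```

Call:
{"name": "apply_moves", "arguments": {"plan": [{"linear":[0,0,0.15],"roll":0,"jaw":-1},{"linear":[0,0,0.1],"roll":0,"jaw":-1},{"linear":[0,0,0],"roll":0,"jaw":-1},{"linear":[0,0,0],"roll":0,"jaw":-0.55},{"linear":[0,0,0],"roll":0,"jaw":-0.4},{"linear":[0,0,0],"roll":0,"jaw":-0.3},{"linear":[0,0,-0.2],"roll":0,"jaw":-0.3},{"linear":[0,0,-0.5],"roll":0,"jaw":-0.3},{"linear":[0,0,-0.9],"roll":0,"jaw":-0.3},{"linear":[0,0,-0.9],"roll":0,"jaw":-0.3},{"linear":[0,0,-0.9],"roll":0,"jaw":-0.3},{"linear":[0,0,-0.9],"roll":0,"jaw":-0.3},{"linear":[0,0,0],"roll":0,"jaw":-0.3}]}}

```text
clock: 33.15
position: [0.5059, 0.2036, 0.1392]
eef_rot: [-0.0, 0.986, 0.166, 0.003]
wrist_force: [-0.3, -0.1, -0.2]
width: 0.0294
gripper_force: 0.0
```

```bash
python3 f.py
python3 - <<'E'
from h import *
c,C=grab("wrist","w13.png"); s=manip.get_state(); p=np.array(s["position"])
x,y=proj(C,[.5023,.2047,.005])[0].astype(int); print(x,y,s["gripper_force"])
g=c[y-48:y+48:3,x-48:x+48].astype(int).mean(2); g=(g[:,::2]+g[:,1::2])/2
lo,hi=np.percentile(g,5),np.percentile(g,98)
print("\n".join("".join(" .:-=+*#%@"[int(np.clip((v-lo)/(hi-lo)*9.99,0,9))] for v in r) for r in g))
t,B=grab("top","t13.png"); a=cv2.imread("pics/t0.png")
d=cv2.absdiff(t,a).max(2)
for n,(u,v),k in (("jar",(349,156),9),("bottle",(213,167),10),("block",(411,251),25)): print(n,(d[v-k:v+k,u-k:u+k]>40).mean().round(3))
E
```

```text
[0.5059 0.2036 0.1392] ang 109.1 F tool [-0.3  0.   0.2] M [ 0.05 -0.01 -0.01] tipz 0.0797
O in tool [  4.56 242.87] tilt 0.38 t 33.15
317 194 0.0
##**######@@@@%+-::    .:--=*%@@@##**##*********
#######%@@%+:           .......:*%@@#***#*****#*
#####%@%=   ......:--++=:::..... ..*%@#**#***#**
###@@%-  ....:=#@@@@@@@@@@@@%*-:.....+%@%*#*##**
##@%=  ....+%@@@@@@@@@@@@@@@@@@@*:.....=@@######
%@#: ...:*@@@@@@@@@@@@@@@@@@@@@@@@*-:::.-%@#####
@= ....-%@@@@@@@@@@@@@@@@@@@@@@@@@@%+:::.:*@%###
=....:+@@@@@@@@@@@@@@@@@@@@@@@@@@@@@@#-::::+@%##
.....+@@@@@@@@@@@@@@@@@@@@@@@@@@@@@@@@#-::::*%##
.:::+@@@@@@@@@@@@@@@@@@@@@@@@@@@@@@@@@@*---:-#%#
:::=@@@@@@@@@@@@@@@@@@@@@@@@@@@@@@@@@@@@*-----#%
-:-#@@@@@@@@@@@@@@@#%@@@@@@@@##%@@@@@@@@%=---:+@
-:-%@@@@@@@@@@@@@@%%#*@@@@@@#%*%@@@@@@@@@+----=%
::+@@@@@@@@@@@@@@@@#%##@@@%*%*#@@@%@@@@@@#-----#
--*@@@@@@@@@@@@@@@@%%+%@@@@%#%%@@@@@@@@@@#====-+
--*@@@@@@@@@@@@@@@@#%#@@@@@%%#*@@@@@@@@@@%====-+
--*@@@@@@@@@@@@@@@@%%##@@@@#%#@@@@@@@@@@@%====-=
--+@@@@@@@@@@@@@@@@%%#+@@@@#%#@@@@@@@@@@@#====-=
==+%@@@@@%@@@@@@@@@%%#%@@@@#%#@@@@@@@@@@%*====-+
===*@@@@@@@@@@@@@@@@%%%%%%%%%%@@@@@@@@@@%++=+==#
====#%@@@%@@@@@@@@@@@##*##*#%@@@@@@@@@@%+++===+%
-====#@@@%@@@@@@@@@@@@@@@@@@@@@@@%@@@@@*++++==*%
-====+%@@@@@@@@@@%*%@@@@@@@@@@@@@@%@#%*-++++=+%%
===++++#%%@@@@@@@*. .*@@@@@@@@@@%%@@#   .+++=#%#
+==++++++%@@@@*=:-...#@@@@*#%-..-:.-:    -=-*@##
*=======::=%@%-......:+#-.......            -###
%#==-.      =#-...............              .+#*
##*        .-   .  .......                      
:  .                                    .       
     .                                 .        
       .                            ..          
         ..                      ..             
jar 0.0
bottle 0.0
block 0.028
```

The clip lies flat in the middle of the dish. The wedge is back in its pocket, and the jar and bottle haven't moved. I'm handing the job in.

```bash
python3 -c "
from bench import manip
print(manip.job_done())"
```

```text
the job is handed in; nothing more can be done
None
```

The job is handed in at about 33 s of the 72 s: the clip came off and lies flat in the steel dish, the wedge stands back in its pocket, and the jar and bottle have not moved; no verdict came back, and the wedge-on-clip contact force could not be read directly.

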